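# Take the soil sieve stack apart for drying

### The job

Take the soil sieve set apart for drying: from the top down, set each sieve of the clamped stack upright on the black drying mat, every part on the mat by itself with its whole foot on it; only when just the steel pan is left, wind the crank two turns anticlockwise until the clamp is fully open, set the pan on the mat too, and wind the clamp fully shut again. If a red sieve or a white lid stands loose on the bench, it belongs upright on the mat as well. Leave the flask and bottles alone.

Things in the scene. Friction and masses are not known exactly. Their poses are not given: they have to be found in the camera images.
- mat: flat black ribbed rubber drying mat, fixed, 250 mm along its x, 165 mm along its y, 6 mm thick; origin at the centre of its underside (top 6 mm above it). Holds six parts side by side.
- clamp: blue clamp base, fixed, 260 (x) x 104 (y) mm, plate 18 mm thick; origin: centre of its underside. The stack's seat is at x +70 mm, the crank's upright axis at x -70 mm. Steel jaws (46 mm along x, tops at z 32 mm) stand either side (y) of the seat; shut, their lips hook 5 mm over the pan's flange and hold it down; they part along y as the crank opens (7 mm each a turn) and free the pan in turn two.
- clamp_seat (a point): centre of the stack's seat, on top of the clamp's plate
- crank (a joint): the hand crank of the clamp, rad: 0 = jaws shut, 12.57 (two full turns) = fully open, with stops at both ends; grows anticlockwise seen from above. It stays where it is left; about 0.04 N m turns it (1 N at the knob).
- crank_knob (a point): middle of the crank's upright black knob, a freely spinning sleeve 20 mm in diameter and 40 mm tall (20 mm above and below this point), on a steel arm 45 mm from the crank's axis; its middle is 75 mm above the bench. At crank = 0 the arm points along the clamp's -x.
- pan: steel bottom pan of the stack: open cup 58 mm outside diameter, 40 mm tall, wall 3.5 mm, with a foot flange 70 mm in diameter and 6 mm thick; origin at the centre of its underside, z up. 120 g. Starts on the clamp's seat, under the jaws' lips.
- sieve_fine: blue plastic sieve: open cup with mesh floor, 58 mm outside diameter, 44 mm tall, wall 3.5 mm, 70 g. Its lowest 8 mm are a foot of 46 mm diameter that nests in the mouth of the part below (1.5 mm play), so 36 mm of wall shows in the stack. Origin: centre of the foot's underside; z up through the mouth. Starts nested in the pan.
- sieve_medium: green plastic sieve: open cup with mesh floor, 58 mm outside diameter, 44 mm tall, wall 3.5 mm, 70 g. Its lowest 8 mm are a foot of 46 mm diameter that nests in the mouth of the part below (1.5 mm play), so 36 mm of wall shows in the stack. Origin: centre of the foot's underside; z up through the mouth. Starts nested in the blue sieve.
- sieve_coarse: yellow plastic sieve: open cup with mesh floor, 58 mm outside diameter, 44 mm tall, wall 3.5 mm, 70 g. Its lowest 8 mm are a foot of 46 mm diameter that nests in the mouth of the part below (1.5 mm play), so 36 mm of wall shows in the stack. Origin: centre of the foot's underside; z up through the mouth. If present it starts nested in the green sieve, on top of the stack.
- sieve_spare: red plastic sieve: open cup with mesh floor, 58 mm outside diameter, 44 mm tall, wall 3.5 mm, 70 g. Its lowest 8 mm are a foot of 46 mm diameter that nests in the mouth of the part below (1.5 mm play), so 36 mm of wall shows in the stack. Origin: centre of the foot's underside; z up through the mouth. If present it starts standing on the bench beside the clamp.
- lid: white lid of the set: disc 58 mm in diameter at heights 8 to 18 mm, narrower foot (46 mm) below, black round knob 24 mm in diameter from 18 to 44 mm; origin at the centre of the underside of its foot, z up through the knob. 70 g. If present it starts on the bench beside the clamp, knob up.
- erlenmeyer: conical glass flask, 63 mm wide, 105 mm tall; origin at the centre of its underside. A bystander: leave it alone.
- dropper: brown dropper bottle, 33 mm wide, 94 mm tall; origin at the centre of its underside. A bystander: leave it alone.
- reagent_bottle: glass bottle with blue cap, 64 mm wide, 131 mm tall; origin at the centre of its underside. A bystander: leave it alone.

How it is judged:
By the outcome, as a careful person would: the job done as asked, in the order asked, and still so for the second after the job is handed in, with the robot touching nothing.
Of sieve_coarse, lid, sieve_spare only 1 to 3 are there at a start; the rules pass over those that are not, and their reading is None.
At some moment in a run one of sieve_spare, lid may be knocked a few centimetres aside while the robot is not near it.
It also fails if it takes over 210 s, if anything falls off the work surface, if the arm or the gripper's body presses on something with over 40 N, if the wrist force passes 120 N, or if a joint passes its speed limit or range.

### The arm

A 7-joint arm with a two-finger parallel gripper is mounted at the origin on a cart in front of the work surface, level with it; the furniture and walls round the work are solid. World frame = base frame: x ahead of the robot, y to its left, z up, the work surface at z = 0. Lengths are in m, angles in rad, forces in N, time in s.
With the tool pointing down it reaches from about 0.375 to 0.925 m from the base axis. Payload 3.1 kg.
Tool frame: the origin (TCP) lies midway between the tips of the shut fingers; the grasp point (between the pads) lies 19 mm behind it; z points along the fingers, y is the line along which they close (so a half turn about z gives the same grasp; the last joint's range is limited). The gripper opens to 85 mm and grips with 20 to 120 N. Pads are 22 mm wide; open, the fingers measure 114 mm over their backs; the gripper's body (76 mm by 85 mm) begins 54 mm behind the grasp point. The pads swing forward as they close: fully open they stand 13 mm farther back than shut.
Start: joints at [-1.333, 0.383, 0.044, 1.598, -0.018, 1.161, -0.05], TCP at [0.214, 0.614, 0.206] pointing down, gripper open.
Joint ranges: [-2.61, 2.61], [-0.41, 2.15], [-1.48, 1.57], [0, 2.5], [-1.57, 4.71], [0.05, 1.97], [-2.85, 2.85]. Speed limits (rad/s): [2.79, 2.79, 3.14, 3.14, 3.14, 3.14, 3.14].

### API

Orientations are given as a rotation vector (axis times angle).
In Python, from cell import * gives the robot as it stands.
- The arm moves only by the tool move_arm, never from a script. Its argument "series" is a list of rows, each a list of 7 numbers: the shift along the tool's x, y, z in mm, then the turn, a rotation vector about the tool's x, y, z in degrees, then the finger opening in mm, from 0 to 85.4. In form: [[tx, ty, tz, wx, wy, wz, claw], ...]. A call has 1 to 8 rows; each row is the pose to reach, as a shift and turn from the pose commanded when the call began, along the tool's axes at that moment; what a row does not reach only later rows make up. A row lasts 1/12 s, in which the tool goes at most 41.7 mm and 7.16 degrees, less where a joint would pass 70% of its speed; a pose out of reach is approached as far as the arm can. A call with a gripper value outside its range is refused whole. The fingers move at their own pace and stop on an object; "newtons" is the grip in N (left out, the last holds). Time passes only in rows, so rows that repeat a pose let the fingers close. It gives the time, the measured TCP pose, the force, the opening and the grip force at its end, in the units of the state.
- get_obs(): the state, without advancing time (a new reading comes with each control period).
- get_image(name): name is "scene" or "top" or "wrist"; returns a dict with "pixels" (480x640x3 uint8, red, green, blue), "fx", "fy", "cx", "cy" (pixels), "rvec" (rotation vector, rad) and "tvec" (3), from world to camera coordinates, as OpenCV has them; the wrist camera has in their place "hand_eye" (4x4, takes a point from camera to tool coordinates, whose origin is the TCP and whose axes are the flange's). Camera axes: x right, y down, z forward; pixel columns grow to the right and rows downward; lengths in m; the calibration is good to about 2 mm. A picture is of the moment at which its call begins: read the wrist's pose just before it. There is no depth.
- close_job(): hands the job in; it is judged then, once.
The state is a dict: "t": time; "qpos": joint angles; "qd": joint speeds; "joint_torque": joint torques, N m; "tcp_pos": TCP position; "tcp_rot": TCP orientation; "ft_force": force on the tool from outside, world axes, zero at the start; "ft_torque": the same for the moment, N m; "opening": opening from 0.0 (shut) to 1.0 (fully open); "grip_force": force on a finger pad.
Only numpy, scipy, OpenCV 4.12 (cv2) and the standard library are available. Lean on these libraries where they do the work, as an engineer would, in place of code of your own. Each camera call takes 0.05 s, during which the arm holds its last target. There are 200 camera calls.

## Working session

There is one attempt and no reset: what is moved stays moved. The work goes in short steps, Python scripts to look and compute and a tool call to move; the robot and the scene stay as the last step left them, time stands still between calls to the robot, and variables do not carry over. Pictures are saved under pics/ and viewed, at most 14 in all, crops included, and the job is handed in when it is done.

Besides the shell and the picture viewer there is one more tool, called after "Emit:" as name(argument=value, ...) on one line, values as JSON. move_arm: Moves the arm, as the interface text tells. Its arguments: {"type":"object","properties":{"series":{"type":"array"},"newtons":{"type":"number"}},"required":["series"]}

```bash
ls; mkdir -p pics; python3 - <<'E'
from cell import *
import cv2
o=get_obs(); print(o['t'],o['tcp_pos'],o['tcp_rot'],o['opening'])
for n in ("scene","top"):
    im=get_image(n); cv2.imwrite(f"pics/{n}0.png",im["pixels"][...,::-1]); print(n,im["fx"],im["cx"],im["cy"],im["rvec"],im["tvec"])
print(get_image("wrist")["hand_eye"])
E
```

```text
pics
0.0 [0.21381982 0.61273953 0.20417084] [-0.52474228 -3.09711407  0.00410284] 1.0017325833215054
scene 441.01058173424246 321.2859992542946 235.14127345965477 [ 0.64683175 -2.41652736  1.43194637] [0.35910542 0.33112284 0.41822001]
top 501.7136392124085 311.99444075963265 234.57305898439876 [ 2.19199429 -2.13581407  0.13237515] [-0.29090853  0.56412562  1.12333839]
[[-6.26120331e-05 -9.44418424e-01 -3.28745853e-01  8.52504814e-02]
 [ 9.99999997e-01 -4.26233097e-05 -6.80093566e-05 -5.50998996e-04]
 [ 5.02170531e-05 -3.28745856e-01  9.44418424e-01 -1.67163851e-01]
 [ 0.00000000e+00  0.00000000e+00  0.00000000e+00  1.00000000e+00]]
```

View pics/scene0.png

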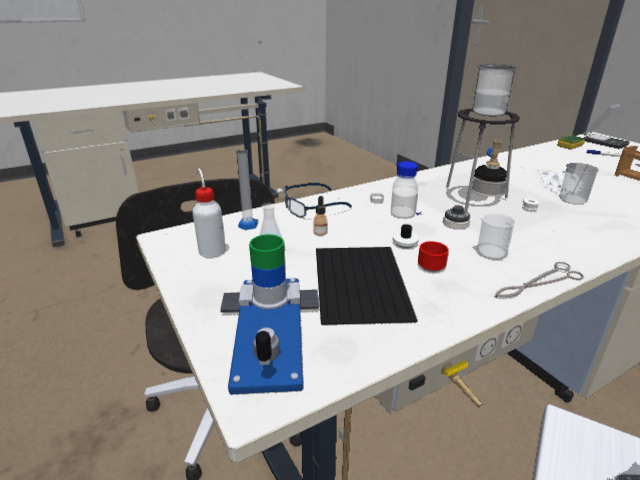

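View pics/top0.png

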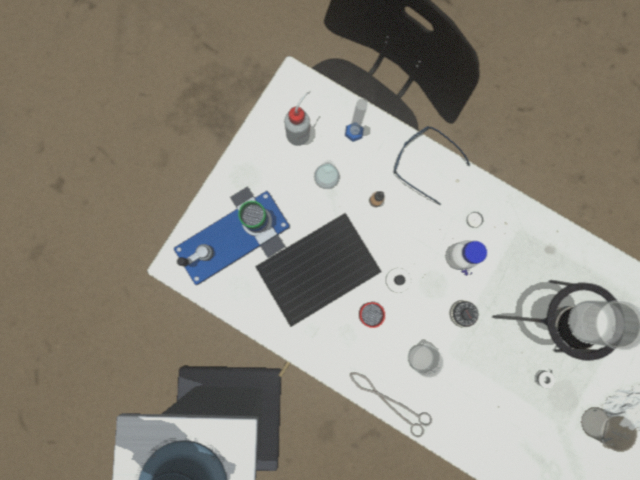

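Scene (640x480): green/blue/pan stack at about (267,265), crank knob (264,347), mat (362,284), lid (405,236), red sieve (433,256). Top view: stack (255,216), knob (183,262), mat (318,270), red (372,314), lid (399,280). There is no yellow sieve. Flask, dropper and bottle stand beyond the mat.

```bash
cat > h.py <<'E'
from cell import *
import numpy as np, cv2
from scipy.spatial.transform import Rotation as R
def cam(n):
    o=get_obs(); im=get_image(n)
    K=np.array([[im["fx"],0,im["cx"]],[0,im["fy"],im["cy"]],[0,0,1]])
    if n=="wrist":
        H=np.array(im["hand_eye"]); Rt=R.from_rotvec(o["tcp_rot"]).as_matrix()
        Rc=Rt@H[:3,:3]; c=Rt@H[:3,3]+o["tcp_pos"]
    else:
        Rw=R.from_rotvec(im["rvec"]).as_matrix(); Rc=Rw.T; c=-Rw.T@np.array(im["tvec"])
    return dict(bgr=np.ascontiguousarray(im["pixels"][...,::-1]),K=K,Rc=Rc,c=c)
def ray(C,uv,z):
    d=C["Rc"]@np.linalg.solve(C["K"],[uv[0],uv[1],1]); return C["c"]+d*(z-C["c"][2])/d[2]
def proj(C,p):
    q=C["K"]@(C["Rc"].T@(np.array(p)-C["c"])); return q[:2]/q[2]
def mask(C,lo,hi):
    h=cv2.cvtColor(C["bgr"],cv2.COLOR_BGR2HSV); return cv2.inRange(h,np.array(lo),np.array(hi))
def blobs(m,amin=60):
    cs,_=cv2.findContours(m,cv2.RETR_EXTERNAL,cv2.CHAIN_APPROX_NONE)
    return sorted([c for c in cs if cv2.contourArea(c)>amin],key=cv2.contourArea,reverse=True)
RED=((0,120,60),(8,255,255));GREEN=((50,120,40),(85,255,255));BLUE=((100,120,40),(125,255,255))
E
python3 - <<'E'
from h import *
o=get_obs(); Rt=R.from_rotvec(o['tcp_rot']).as_matrix(); print(o['tcp_pos'],Rt.round(3).tolist())
C=cam("top"); print("cam",C["c"].round(3), "base px",proj(C,[0,0,0]),"tcp px",proj(C,o['tcp_pos']))
def xy(uv,z): return ray(C,uv,z)[:2].round(4).tolist()
m=mask(C,(0,0,0),(180,255,60)); 
for c in blobs(m,300):
    r=cv2.minAreaRect(c); 
    if 200<r[0][0]<400 and 180<r[0][1]<340:
        print("dark",r); b=[xy(p,.006) for p in cv2.boxPoints(r)]; print(b,np.mean(b,0))
for n,col,z in (("red",RED,.044),("green",GREEN,.130),("blue",BLUE,.018)):
    for c in blobs(mask(C,*col),100)[:4]:
        (x,y),r=cv2.minEnclosingCircle(c); e=cv2.minAreaRect(c); print(n,(round(x),round(y)),round(r,1),xy((x,y),z),[xy(p,z) for p in cv2.boxPoints(e)] if n=="blue" else "")
print("lidknob",xy((399.5,280),.044),"knob",xy((183,262),.09))
E
```

```text
[0.21392524 0.61293923 0.20444551] [[-0.944, 0.329, -0.001], [0.329, 0.944, -0.002], [-0.0, -0.002, -1.0]]
cam [ 0.437 -0.271  1.183] base px [182.06673515 486.52698737] tcp px [-165.30334937  400.60652183]
red (296, 114) 7.3 [0.8535, -0.2316] 
blue (216, 247) 41.6 [0.539, -0.0545] [[0.5327, 0.0447], [0.6281, -0.0973], [0.5453, -0.1523], [0.4514, -0.0109]]
blue (475, 252) 10.9 [0.542, -0.6572] [[0.5653, -0.6346], [0.5665, -0.6815], [0.5197, -0.6808], [0.5185, -0.6341]]
blue (272, 212) 21.3 [0.6243, -0.1809] [[0.6561, -0.1409], [0.6734, -0.1664], [0.5917, -0.2204], [0.5748, -0.195]]
lidknob [0.472, -0.4769] knob [0.4974, 0.0031]
```

```bash
python3 - <<'E'
from h import *
C=cam("top"); cv2.imwrite("pics/top.npy.png",C["bgr"])
def xy(uv,z): return ray(C,uv,z)[:2].round(4).tolist()
h=cv2.cvtColor(C["bgr"],cv2.COLOR_BGR2HSV)
for p in ((310,250),(330,290),(372,303),(241,216),(255,204),(253,216)): print(p,h[p[1],p[0]])
m=cv2.inRange(h,np.array((0,0,0)),np.array((180,255,75))); m=cv2.morphologyEx(m,cv2.MORPH_OPEN,np.ones((9,9),np.uint8)); m=cv2.morphologyEx(m,cv2.MORPH_CLOSE,np.ones((9,9),np.uint8))
for c in blobs(m,1000):
    r=cv2.minAreaRect(c)
    if r[0][0]<420 and r[0][1]<350 and r[0][1]>150:
        b=np.array([xy(p,.006) for p in cv2.boxPoints(r)]); print("mat",r,b.tolist(),b.mean(0),np.linalg.norm(b-np.roll(b,1,0),axis=1))
rm=cv2.inRange(h,np.array((165,90,50)),np.array((180,255,255)))|cv2.inRange(h,np.array((0,120,50)),np.array((8,255,255)))
gm=cv2.inRange(h,np.array((55,80,20)),np.array((85,255,255)))
for n,m,z in(("red",rm,.044),("green",gm,.13)):
    for c in blobs(m,60):
        (x,y),r=cv2.minEnclosingCircle(c); d=np.linalg.norm(np.subtract(xy((x-r,y),z),xy((x+r,y),z))); print(n,(x,y),r,xy((x,y),z),"diam",d)
# clamp: bolts at outer
E
```

```text
(310, 250) [90  8 63]
(330, 290) [20 13 60]
(372, 303) [  1 109 159]
(241, 216) [71 54 81]
(255, 204) [71 46 88]
(253, 216) [105  16 125]
mat ((317.7205810546875, 268.86761474609375), (68.0849380493164, 103.58513641357422), 59.03623962402344) [[0.4964, -0.1465], [0.6283, -0.3524], [0.492, -0.4371], [0.3636, -0.2327]] [ 0.495075 -0.292175] [0.15832334 0.24452489 0.16047361 0.24138335]
red (296.0946044921875, 114.12162017822266) 7.224071502685547 [0.8544, -0.2315] diam 0.03391194479825657
green (251.9736785888672, 214.3866424560547) 13.97913646697998 [0.6, -0.1473] diam 0.059321581233139756
```

```bash
cat >> h.py <<'E'
def go(x,y,z,psi):
    "tool shift mm and turn deg to reach TCP x,y,z with closing axis at yaw psi"
    o=get_obs(); Rt=R.from_rotvec(o["tcp_rot"]).as_matrix(); s,c=np.sin(np.radians(psi)),np.cos(np.radians(psi))
    T=np.array([[-s,c,0],[c,s,0],[0,0,-1]]); d=Rt.T@(np.array([x,y,z])-o["tcp_pos"])*1000
    w=np.degrees(R.from_matrix(Rt.T@T).as_rotvec()); print("t",round(o["t"],1),"tcp",o["tcp_pos"].round(4),"go",d.round(1),w.round(1))
E
python3 - <<'E'
from h import *
C=cam("top"); go(.54,-.10,.26,33.6)
m=mask(C,(165,70,50),(180,255,255))|mask(C,(0,70,50),(8,255,255))
m=cv2.morphologyEx(m,cv2.MORPH_CLOSE,np.ones((5,5),np.uint8))
for c in blobs(m,60):
    (x,y),r=cv2.minEnclosingCircle(c); print("red",(x,y),r,ray(C,(x,y),.044))
E
```

```text
t 0.3 tcp [0.2141 0.6134 0.2051] go [-542.8 -566.2  -54.4] [-0.1  0.  37.2]
red (371.70172119140625, 314.530029296875) 13.08552360534668 [ 0.3930606  -0.41482952  0.044     ]
red (296.3857116699219, 114.96428680419922) 8.382484436035156 [ 0.85240472 -0.23220319  0.044     ]
```

Emit:
move_arm(series=[[-540,-570,-55,0,0,37,85],[-540,-570,-55,0,0,37,85],[-540,-570,-55,0,0,37,85],[-540,-570,-55,0,0,37,85],[-540,-570,-55,0,0,37,85],[-540,-570,-55,0,0,37,85],[-540,-570,-55,0,0,37,85],[-540,-570,-55,0,0,37,85]])

```text
t: 0.97
tcp_pos: [0.3511, 0.3085, 0.2292]
tcp_rot: [-1.48, -2.771, -0.001]
ft_force: [0.1, -0.5, 0.9]
opening: 0.999
grip_force: 0.0
```

```bash
python3 -c "
from h import *
go(.56,-.10,.25,33.6)"
```

```text
t 1.0 tcp [0.3511 0.3085 0.2292] go [-455.7  -53.3  -21.1] [ 0.  -0.   0.2]
```

Emit:
move_arm(series=[[-456,-53,-21,0,0,0,85],[-456,-53,-21,0,0,0,85],[-456,-53,-21,0,0,0,85],[-456,-53,-21,0,0,0,85],[-456,-53,-21,0,0,0,85],[-456,-53,-21,0,0,0,85],[-456,-53,-21,0,0,0,85],[-456,-53,-21,0,0,0,85]])

```text
t: 1.63
tcp_pos: [0.503, 0.0122, 0.2446]
tcp_rot: [1.48, 2.771, 0.002]
ft_force: [1.3, 0.3, -1.5]
opening: 0.995
grip_force: 0.0
```

Emit:
move_arm(series=[[-123,-14,-6,0,0,0,85],[-123,-14,-6,0,0,0,85],[-123,-14,-6,0,0,0,85],[-123,-14,-6,0,0,0,85],[-123,-14,-6,0,0,0,85],[-123,-14,-6,0,0,0,85]])

```text
t: 2.13
tcp_pos: [0.5589, -0.0956, 0.2498]
tcp_rot: [-1.481, -2.769, -0.0]
ft_force: [0.9, 1.2, 0.1]
opening: 0.996
grip_force: 0.0
```

```bash
python3 - <<'E'
from h import *
go(.600,-.147,.15,33.6)
C=cam("wrist"); cv2.imwrite("pics/w1.png",C["bgr"])
for n,col,z in(("green",((50,70,20),(88,255,255)),.13),):
    for c in blobs(mask(C,*col),500)[:3]:
        (x,y),r=cv2.minEnclosingCircle(c); print(n,(x,y),r,ray(C,(x,y),z),"d",np.linalg.norm(ray(C,(x-r,y),z)-ray(C,(x+r,y),z)))
print("exp",proj(C,[.6,-.147,.13]))
E
```

```text
t 2.1 tcp [ 0.5589 -0.0956  0.2498] go [-65.6   5.7  99.7] [-0.  -0.1  0.1]
green (331.4543151855469, 291.2715759277344) 38.81209945678711 [ 0.59647803 -0.13785803  0.13      ] d 0.062338701239749286
exp [328.70326897 301.93386876]
```

View pics/w1.png

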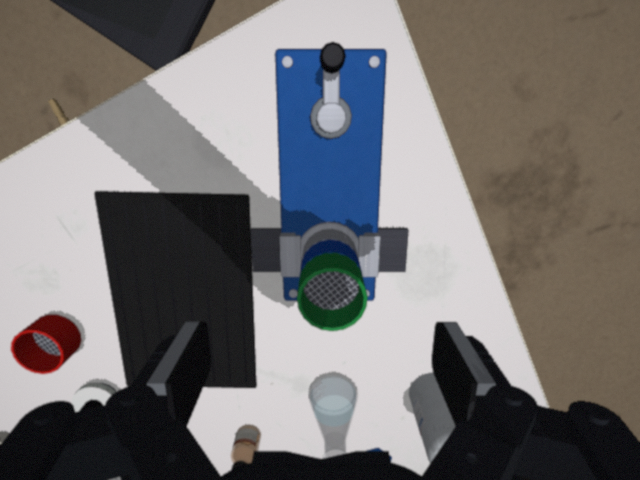

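Wrist view: green mouth at about (331,297), mat corners (96,192), (249,195), (256,387), clamp and knob (332,57) as computed; red sieve (47,343), finger tips either side.

```bash
python3 - <<'E'
from h import *
C=dict(cam("wrist")); c=blobs(mask(C,(50,70,20),(88,255,255)),500)[0].reshape(-1,2)
lo=c[c[:,1].argmax()]; xt=np.array([-.553,.833,0])
print("stack", ray(C,((c[:,0].min()+c[:,0].max())/2,lo[1]),.13)+.029*xt, lo, c[:,0].min(),c[:,0].max())
for p in ((96,192),(249,195),(256,387)): print("mat",ray(C,p,.006).round(4))
for p in ((276,49),(386,49)): print("clamp",ray(C,p,.018).round(4))
print("knobtop",ray(C,(332.5,55),.095).round(4))
go(.600,-.147,.15,33.6)
E
```

```text
stack [ 0.60078758 -0.14262561  0.13      ] [326 331] 296 366
mat [ 0.3621 -0.2275  0.006 ]
mat [ 0.4976 -0.1404  0.006 ]
mat [ 0.6297 -0.3477  0.006 ]
clamp [ 0.4497 -0.0063  0.018 ]
clamp [0.5331 0.0496 0.018 ]
knobtop [0.4984 0.01   0.095 ]
t 2.2 tcp [ 0.5588 -0.0937  0.2497] go [-67.4   4.5  99.6] [ 0.  -0.1  0.3]
```

Emit:
move_arm(series=[[-66,6,40,0,0,0,85],[-66,6,70,0,0,0,85],[-66,6,110,0,0,0,85],[-66,6,135,0,0,0,85],[-66,6,154,0,0,0,85],[-66,6,154,0,0,0,85]], newtons=30)

```text
t: 2.73
tcp_pos: [0.596, -0.1434, 0.0901]
tcp_rot: [-1.471, -2.763, 0.004]
ft_force: [-1.3, 0.6, -0.1]
opening: 0.993
grip_force: 0.0
```

Emit:
move_arm(series=[[0,0,0,0,0,0,50],[0,0,0,0,0,0,50],[0,0,0,0,0,0,50],[0,0,0,0,0,0,50],[0,0,0,0,0,0,50],[0,0,0,0,0,0,50],[0,0,0,0,0,0,50],[0,0,0,0,0,0,50]])

```text
t: 3.4
tcp_pos: [0.6029, -0.147, 0.0994]
tcp_rot: [1.478, 2.768, 0.005]
ft_force: [-1.7, 2.3, 6.4]
opening: 0.638
grip_force: 31.1
```

```bash
python3 - <<'E'
from h import *
o=get_obs(); print(o['ft_force'],o['opening'],o['grip_force'],o['qpos'].round(2) if hasattr(o['qpos'],'round') else o['qpos'])
go(.5817,-.342,.24,33.0)
C=cam("wrist"); cv2.imwrite("pics/w2.png",C["bgr"])
E
```

```text
[-1.73922413  2.34463214  6.42569623] 0.6383963600947731 31.06748029589653 [-0.37  0.52  0.69  1.79 -0.4   0.97  1.08]
t 3.4 tcp [ 0.6029 -0.147   0.0994] go [-150.5 -125.5 -141. ] [0.3 0.1 0.8]
```

View pics/w2.png

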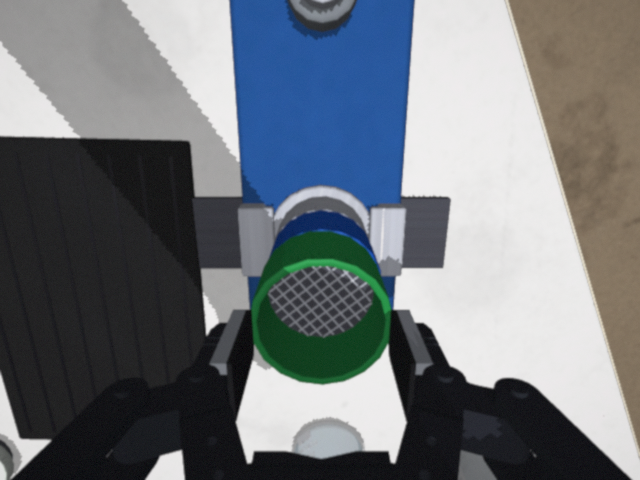

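Green is held squarely between the pads: mouth at (321,320), pads at (235,350) and (405,350). Lift and carry.

Emit:
move_arm(series=[[0,0,-20,0,0,0,50],[0,0,-45,0,0,0,50],[0,0,-75,0,0,0,50],[-15,-12,-90,0,0,0,50],[-45,-38,-90,0,0,0,50],[-75,-63,-90,0,0,0,50],[-105,-88,-90,0,0,0,50],[-130,-110,-90,0,0,0,50]])

```text
t: 4.12
tcp_pos: [0.5815, -0.3199, 0.188]
tcp_rot: [1.48, 2.767, -0.001]
ft_force: [0.9, -0.4, -0.1]
opening: 0.638
grip_force: 31.7
```

Emit:
move_arm(series=[[-20,-15,10,0,0,0,50],[-20,-15,30,0,0,0,50],[-20,-15,50,0,0,0,50],[-20,-15,70,0,0,0,50],[-20,-15,90,0,0,0,50],[-20,-15,100,0,0,0,50],[-20,-15,100,0,0,0,50],[-20,-15,100,0,0,0,50]])

```text
t: 4.78
tcp_pos: [0.5805, -0.3416, 0.0866]
tcp_rot: [1.48, 2.771, -0.0]
ft_force: [-0.1, -1.0, -0.2]
opening: 0.639
grip_force: 31.8
```

```bash
python3 - <<'E'
from h import *
o=get_obs(); print(o['ft_force'],o['opening'],o['grip_force'])
go(.5817,-.342,.017,33.0)
C=cam("wrist"); cv2.imwrite("pics/w3.png",C["bgr"])
E
```

```text
[-0.09714278 -0.96384052 -0.20774533] 0.6386544269449389 31.844639517366886
t 4.8 tcp [ 0.5805 -0.3416  0.0866] go [-1.   0.8 69.6] [0.  0.  0.8]
```

View pics/w3.png

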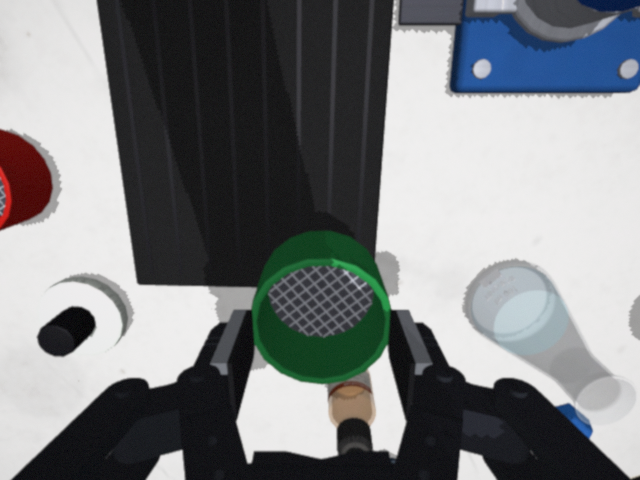

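Green is held over the mat's far right corner. Mat far-edge corner at (138,284), right edge near (378,240), lid knob (66,331), red (10,185). I check the cup's and mat's positions before lowering.

```bash
python3 - <<'E'
from h import *
C=cam("wrist"); print("far corner",ray(C,(138,284),.006)[:2],"right edge pt",ray(C,(378,240),.006)[:2],ray(C,(390,30),.006)[:2])
o=get_obs(); z=o['tcp_pos'][2]+.130-.0965
print("cup mouth", ray(C,(321,320),z), o['tcp_pos'])
m=np.array([.4955,-.29]);u=np.array([.536,-.844]);v=np.array([.844,.536])
print("expect far corner",m+.125*u-.0825*v)
for p in((138,284),(378,240),(390,30)):
    q=ray(C,p,.006)[:2]-m; print("uv",q@u,q@v)
q=ray(C,(321,320),z)[:2]-m; print("cup uv",q@u,q@v)
E
```

```text
far corner [ 0.49332948 -0.43936939] right edge pt [ 0.6121845  -0.32129571] [ 0.54363398 -0.21739732]
cup mouth [ 0.57651639 -0.33650916  0.12157914] [ 0.58145598 -0.34251102  0.08807914]
expect far corner [ 0.49287 -0.43972]
uv 0.12490436632838521 -0.08189390787338154
uv 0.08895647080464485 0.08170721352334802
uv -0.035476850973134 0.07954011749077722
cup uv 0.08267851406493489 0.043448924537788244
```

Emit:
move_arm(series=[[0,0,25,0,0,0,50],[0,0,45,0,0,0,50],[0,0,58,0,0,0,50],[0,0,64,0,0,0,50],[0,0,67,0,0,0,50],[0,0,68,0,0,0,50],[0,0,68,0,0,0,50],[0,0,68,0,0,0,50]])

```text
t: 5.55
tcp_pos: [0.5808, -0.3424, 0.0201]
tcp_rot: [1.48, 2.769, 0.0]
ft_force: [-2.5, 1.8, 4.2]
opening: 0.631
grip_force: 33.6
```

Emit:
move_arm(series=[[0,0,0,0,0,0,50],[0,0,0,0,0,0,50]])

```text
t: 5.72
tcp_pos: [0.5806, -0.3421, 0.0199]
tcp_rot: [1.48, 2.77, 0.001]
ft_force: [-3.6, 1.7, 7.1]
opening: 0.639
grip_force: 34.3
```

Emit:
move_arm(series=[[0,0,0,0,0,0,76],[0,0,0,0,0,0,76],[0,0,0,0,0,0,76],[0,0,0,0,0,0,76],[0,0,-15,0,0,0,76],[0,0,-45,0,0,0,80],[0,0,-85,0,0,0,85],[0,0,-125,0,0,0,85]])

```text
t: 6.38
tcp_pos: [0.5794, -0.3413, 0.1442]
tcp_rot: [-1.48, -2.769, 0.001]
ft_force: [1.0, 0.7, 0.6]
opening: 0.996
grip_force: 0.0
```

```bash
python3 - <<'E'
from h import *
go(.600,-.1425,.063,33.6)
C=cam("wrist"); cv2.imwrite("pics/w4.png",C["bgr"])
E
```

```text
t 6.4 tcp [ 0.5794 -0.3413  0.1442] go [153.7 127.7  81.3] [-0.1 -0.1  0.1]
```

View pics/w4.png

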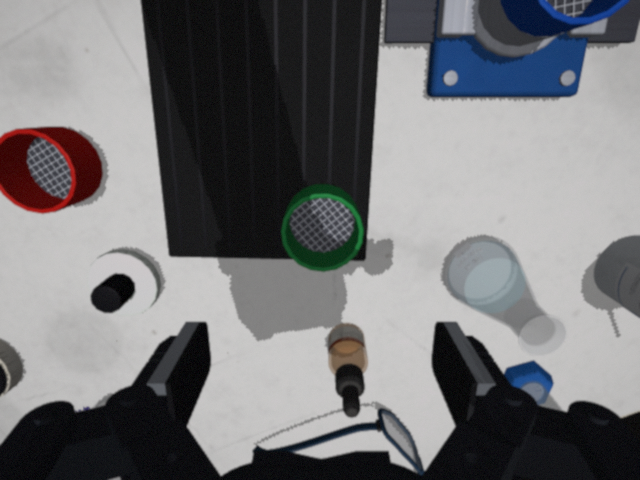

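Green stands upright on the mat (mouth at (323,228)). Lid knob (112,292) and red (45,170) are unmoved. Next, blue.

Emit:
move_arm(series=[[30,25,0,0,0,0,85],[61,51,0,0,0,0,85],[92,76,0,0,0,0,85],[123,102,0,0,0,0,85],[145,120,0,0,0,0,85],[154,128,10,0,0,0,85],[154,128,30,0,0,0,85],[154,128,45,0,0,0,85]])

```text
t: 7.1
tcp_pos: [0.6018, -0.1411, 0.0978]
tcp_rot: [1.476, 2.772, 0.001]
ft_force: [-0.7, 0.1, 0.1]
opening: 0.993
grip_force: 0.0
```

```bash
python3 - <<'E'
from h import *
go(.600,-.1425,.063,33.6)
E
```

```text
t 7.1 tcp [ 0.6018 -0.1411  0.0978] go [-0.1 -2.3 34.8] [0.1 0.  0.3]
```

Emit:
move_arm(series=[[0,-1,15,0,0,0,85],[0,-1,28,0,0,0,85],[0,-1,35,0,0,0,85],[0,-1,35,0,0,0,50],[0,-1,35,0,0,0,50],[0,-1,35,0,0,0,50],[0,-1,35,0,0,0,50],[0,-1,35,0,0,0,50]])

```text
t: 7.77
tcp_pos: [0.6023, -0.1444, 0.0655]
tcp_rot: [1.479, 2.767, 0.001]
ft_force: [-0.5, -0.7, 5.5]
opening: 0.586
grip_force: 2.9
```

Emit:
move_arm(series=[[0,0,0,0,0,0,50],[0,0,0,0,0,0,50],[0,0,-10,0,0,0,50],[0,0,-25,0,0,0,50],[0,0,-50,0,0,0,50],[0,0,-80,0,0,0,50],[0,0,-110,0,0,0,50],[0,0,-110,0,0,0,50]])

```text
t: 8.43
tcp_pos: [0.605, -0.145, 0.1813]
tcp_rot: [1.476, 2.76, 0.008]
ft_force: [1.6, -0.9, 0.8]
opening: 0.585
grip_force: 0.0
```

```bash
python3 - <<'E'
from h import *
m=np.array([.4955,-.29]);u=np.array([.536,-.844]);v=np.array([.844,.536])
q=m+.090*u-.045*v; print(q); go(q[0],q[1],.12,33.)
C=cam("wrist"); cv2.imwrite("pics/w5.png",C["bgr"])
E
```

```text
[ 0.50576 -0.39008]
t 8.4 tcp [ 0.605  -0.145   0.1813] go [-148.2 -219.2   60.3] [0.6 0.5 0.7]
```

View pics/w5.png

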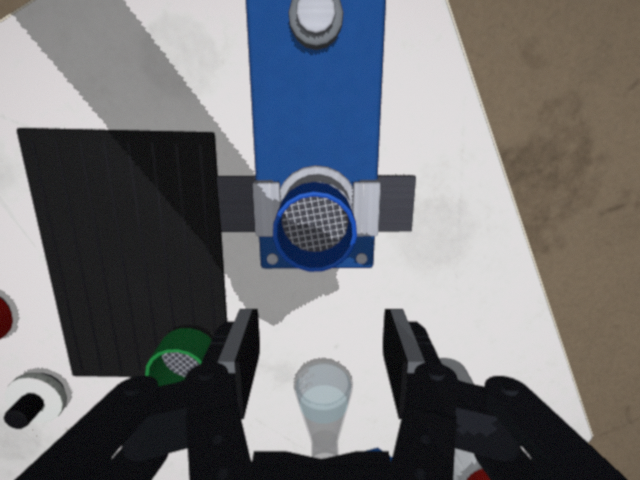

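Blue stayed in the pan (mouth (316,228)), and the pads passed it by. I check where the grasp point projects.

```bash
python3 - <<'E'
from h import *
C=cam("wrist"); o=get_obs(); Rt=R.from_rotvec(o['tcp_rot']).as_matrix()
P=lambda x,y,z: proj(C,Rt@np.array([x,y,z])/1000+o['tcp_pos']).round(0)
for x in(11,0,-11): print(x,"tip",P(x,25,-5),"grasp",P(x,25,-24),"back",P(x,25,-40))
print(o['tcp_pos'],o['ft_force'])
b=mask(C,(100,120,40),(125,255,255)); 
s=ray(C,(316,228),.094); print("seat by blue",s)
e=ray(C,(316,271),.094); print("far rim",e, e+.029*np.array([-.553,.833,0]), np.linalg.norm(ray(C,(273,228),.094)-ray(C,(358,228),.094)))
E
```

```text
11 tip [375. 274.] grasp [381. 292.] back [388. 312.]
0 tip [374. 295.] grasp [380. 316.] back [386. 338.]
-11 tip [373. 316.] grasp [379. 339.] back [385. 362.]
[ 0.60169812 -0.14334849  0.17594029] [-0.37953976  0.06117997 -0.41973784]
seat by blue [ 0.59673521 -0.13994544  0.094     ]
far rim [ 0.61393402 -0.16591832  0.094     ] [ 0.59789702 -0.14176132  0.094     ] 0.056572911550696645
```

```bash
python3 - <<'E'
from h import *
im=get_image("wrist"); H=np.array(im["hand_eye"]); f=im["fx"]; print(f,im["cx"],im["cy"])
for half,dc,row in((42.7,112.5,322),(25,63.5,310),(27.3,69.5,310)):
    d=f*half/dc; p=np.array([half, (row-im["cy"])*d/f, d, ])/1000; q=H[:3,:3]@p+H[:3,3]; print(half,"tool xyz mm",(q*1000).round(1))
E
```

```text
395.05495951195115 320.78621909188524 242.96248129276253
42.7 tool xyz mm [  7.2  42.  -35.4]
25 tool xyz mm [  8.8  24.3 -29. ]
27.3 tool xyz mm [  8.9  26.6 -29.3]
```

The visible finger tips are about 29 mm behind the TCP at this opening, so I held green by the rim and passed just above blue. I go about 20 mm deeper from now on.

Emit:
move_arm(series=[[6,-2,0,0,0,0,85],[6,-2,0,0,0,0,85],[6,-2,20,0,0,0,85],[6,-2,50,0,0,0,85],[6,-2,80,0,0,0,85],[6,-2,105,0,0,0,85],[6,-2,120,0,0,0,85],[6,-2,130,0,0,0,85]])

```text
t: 9.25
tcp_pos: [0.5926, -0.1383, 0.0398]
tcp_rot: [-1.478, -2.766, 0.003]
ft_force: [0.3, -0.2, -0.3]
opening: 0.992
grip_force: 0.0
```

Emit:
move_arm(series=[[0,0,0,0,0,0,50],[0,0,0,0,0,0,50],[0,0,0,0,0,0,50],[0,0,0,0,0,0,50],[0,0,0,0,0,0,50],[0,0,0,0,0,0,50],[0,0,0,0,0,0,50],[0,0,0,0,0,0,50]])

```text
t: 9.92
tcp_pos: [0.5964, -0.1394, 0.0443]
tcp_rot: [1.48, 2.769, 0.001]
ft_force: [-0.4, 0.7, 4.8]
opening: 0.667
grip_force: 32.0
```

```bash
python3 - <<'E'
from h import *
go(.50576,-.39008,.14,33.)
C=cam("wrist"); cv2.imwrite("pics/w6.png",C["bgr"])
E
```

```text
t 9.9 tcp [ 0.5964 -0.1394  0.0443] go [-158.2 -214.5  -95.9] [0.1 0.1 0.8]
```

View pics/w6.png

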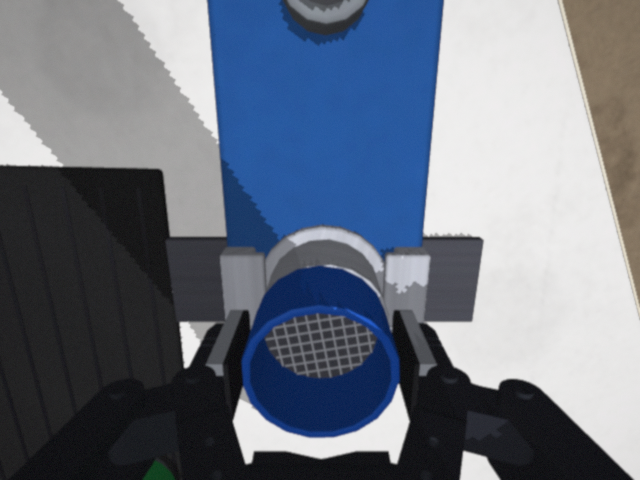

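Blue now sits well inside the pads (mouth at (321,370)). Lift and carry to the far left slot.

Emit:
move_arm(series=[[0,0,-15,0,0,0,50],[0,0,-40,0,0,0,50],[0,0,-70,0,0,0,50],[-20,-25,-96,0,0,0,50],[-43,-55,-100,0,0,0,50],[-66,-86,-100,0,0,0,50],[-90,-118,-100,0,0,0,50],[-113,-150,-100,0,0,0,50]])

```text
t: 10.63
tcp_pos: [0.5322, -0.3176, 0.1439]
tcp_rot: [-1.48, -2.771, -0.001]
ft_force: [1.1, -0.6, -0.6]
opening: 0.66
grip_force: 32.2
```

Emit:
move_arm(series=[[-22,-32,0,0,0,0,50],[-40,-60,0,0,0,0,50],[-45,-65,20,0,0,0,50],[-45,-65,50,0,0,0,50],[-45,-65,80,0,0,0,50],[-45,-65,105,0,0,0,50],[-45,-65,115,0,0,0,50],[-45,-65,115,0,0,0,50]])

```text
t: 11.3
tcp_pos: [0.5017, -0.3877, 0.0251]
tcp_rot: [-1.477, -2.764, -0.001]
ft_force: [-0.0, 0.2, -0.2]
opening: 0.663
grip_force: 32.2
```

```bash
python3 - <<'E'
from h import *
go(.50576,-.39008,.0,33.)
o=get_obs(); print(o['opening'],o['grip_force'],o['ft_force'])
E
```

```text
t 11.3 tcp [ 0.5017 -0.3877  0.0251] go [-4.4  2.1 25.1] [-0.2 -0.4  0.8]
0.6629072456470114 32.183226495981216 [-0.02698644  0.22758721 -0.17324041]
```

Emit:
move_arm(series=[[-3,1,8,0,0,0,50],[-3,1,14,0,0,0,50],[-3,1,19,0,0,0,50],[-3,1,22,0,0,0,50],[-3,1,24,0,0,0,50],[-3,1,25,0,0,0,50],[-3,1,25,0,0,0,50],[-3,1,25,0,0,0,50]])

```text
t: 11.97
tcp_pos: [0.5069, -0.3921, 0.0034]
tcp_rot: [1.481, 2.77, -0.0]
ft_force: [-0.4, -1.1, 0.3]
opening: 0.665
grip_force: 32.2
```

Emit:
move_arm(series=[[0,0,1,0,0,0,50],[0,0,2,0,0,0,50],[0,0,3,0,0,0,50],[0,0,3,0,0,0,50],[0,0,3,0,0,0,50]])

```text
t: 12.38
tcp_pos: [0.5069, -0.392, 0.0004]
tcp_rot: [1.481, 2.771, 0.0]
ft_force: [-0.2, 0.6, 1.9]
opening: 0.662
grip_force: 32.4
```

Emit:
move_arm(series=[[0,0,0,0,0,0,76],[0,0,0,0,0,0,76],[0,0,0,0,0,0,76],[0,0,0,0,0,0,76],[0,0,-20,0,0,0,76],[0,0,-55,0,0,0,80],[0,0,-95,0,0,0,85],[30,0,-135,0,0,0,85]])

```text
t: 13.05
tcp_pos: [0.4949, -0.3755, 0.1315]
tcp_rot: [1.48, 2.764, -0.007]
ft_force: [1.8, -0.1, 2.0]
opening: 0.997
grip_force: 0.0
```

Emit:
move_arm(series=[[30,-30,-10,0,0,0,85],[50,-60,-20,0,0,0,85],[70,-80,-30,0,0,0,85],[90,-80,-30,0,0,0,85],[90,-80,-30,0,0,0,85],[90,-80,-30,0,0,0,85],[90,-80,-30,0,0,0,85]])

```text
t: 13.63
tcp_pos: [0.3777, -0.3409, 0.1587]
tcp_rot: [1.478, 2.77, -0.0]
ft_force: [1.1, 0.1, -0.5]
opening: 0.99
grip_force: 0.0
```

```bash
python3 - <<'E'
from h import *
C=cam("wrist"); cv2.imwrite("pics/w7.png",C["bgr"])
m=mask(C,(165,70,40),(180,255,255))|mask(C,(0,70,40),(8,255,255))
for c in blobs(m,300)[:2]: print(cv2.boundingRect(c),cv2.contourArea(c))
go(.393,-.412,.0,33)
E
```

```text
(250, 261, 71, 79) 4357.0
t 13.7 tcp [ 0.3778 -0.3411  0.1586] go [-67.1 -26.8 158.7] [-0.   0.1  0.8]
```

View pics/w7.png

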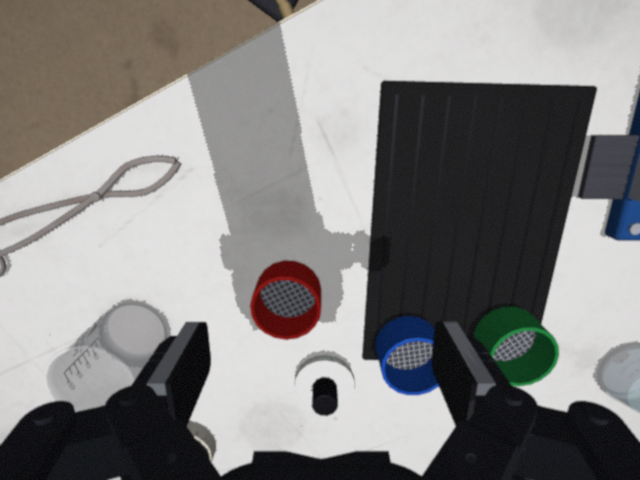

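Wrist view: red mouth at about (286,303), lid with its knob at (324,397), blue (408,355) and green (515,345) standing on the mat, beaker (120,345) clear of the fingers' path.

```bash
python3 - <<'E'
from h import *
C=cam("wrist"); xt=np.array([-.553,.833,0]); psi=33
p=ray(C,(286,339.5),.044)+.029*xt; print("red",p, ray(C,(286,303),.044))
k=ray(C,(324,405),.044); print("lid knob top",k)
go(p[0]+.001,p[1]-.002,.0,33.)
E
```

```text
red [ 0.39183515 -0.41467891  0.044     ] [ 0.38990302 -0.41027724  0.044     ]
lid knob top [ 0.47134847 -0.47682576  0.044     ]
t 13.7 tcp [ 0.3777 -0.3413  0.1586] go [-70.8 -29.3 158.7] [-0.   0.1  0.8]
```

Emit:
move_arm(series=[[-34,-14,20,0,0,0,85],[-68,-28,40,0,0,0,85],[-68,-28,75,0,0,0,85],[-68,-28,110,0,0,0,85],[-68,-28,135,0,0,0,85],[-68,-28,150,0,0,0,85],[-68,-28,158,0,0,0,85],[-68,-28,158,0,0,0,85]])

```text
t: 14.4
tcp_pos: [0.3904, -0.4123, -0.0014]
tcp_rot: [-1.478, -2.768, 0.0]
ft_force: [0.0, 0.7, 0.2]
opening: 0.991
grip_force: 0.0
```

Emit:
move_arm(series=[[0,0,0,0,0,0,50],[0,0,0,0,0,0,50],[0,0,0,0,0,0,50],[0,0,0,0,0,0,50],[0,0,0,0,0,0,50],[0,0,0,0,0,0,50],[0,0,0,0,0,0,50],[0,0,0,0,0,0,50]])

```text
t: 15.07
tcp_pos: [0.3925, -0.4143, 0.0027]
tcp_rot: [1.478, 2.767, -0.0]
ft_force: [-0.5, 0.8, 7.1]
opening: 0.662
grip_force: 32.2
```

```bash
python3 - <<'E'
from h import *
m=np.array([.4955,-.29]);u=np.array([.536,-.844]);v=np.array([.844,.536])
q=m-.045*v; print(q); go(q[0],q[1],.09,33.)
E
```

```text
[ 0.45752 -0.31412]
t 15.1 tcp [ 0.3925 -0.4143  0.0027] go [ 46.8 109.9 -87.3] [0.1 0.2 0.8]
```

Emit:
move_arm(series=[[0,0,-15,0,0,0,50],[0,0,-40,0,0,0,50],[0,10,-70,0,0,0,50],[10,35,-90,0,0,0,50],[25,65,-90,0,0,0,50],[40,95,-90,0,0,0,50],[47,110,-90,0,0,0,50],[47,110,-70,0,0,0,50]])

```text
t: 15.73
tcp_pos: [0.4637, -0.3087, 0.0743]
tcp_rot: [1.464, 2.77, 0.008]
ft_force: [1.3, -0.8, -0.1]
opening: 0.663
grip_force: 32.5
```

Emit:
move_arm(series=[[0,0,15,0,0,0,50],[0,0,30,0,0,0,50],[0,0,45,0,0,0,50],[0,0,53,0,0,0,50],[0,0,58,0,0,0,50],[0,0,60,0,0,0,50],[0,0,62,0,0,0,50],[0,0,62,0,0,0,50]])

```text
t: 16.4
tcp_pos: [0.4566, -0.3131, 0.009]
tcp_rot: [1.48, 2.77, 0.0]
ft_force: [0.8, 0.4, -0.7]
opening: 0.664
grip_force: 32.5
```

```bash
python3 - <<'E'
from h import *
go(.4575,-.314,.009,33.); print(get_obs()['ft_force'])
E
```

```text
t 16.4 tcp [ 0.4566 -0.3131  0.009 ] go [-1.2  0.2 -0. ] [0.  0.1 0.8]
[ 0.76741662  0.43321752 -0.6789987 ]
```

Lower the last millimetres, release, rise, and look at the lid from above.

Emit:
move_arm(series=[[0,0,1,0,0,0,50],[0,0,2,0,0,0,50],[0,0,3,0,0,0,50],[0,0,3,0,0,0,50]])

```text
t: 16.73
tcp_pos: [0.4568, -0.3131, 0.0086]
tcp_rot: [1.481, 2.77, 0.004]
ft_force: [-4.8, 5.0, 17.6]
opening: 0.665
grip_force: 34.0
```

Emit:
move_arm(series=[[0,0,0,0,0,0,76],[0,0,0,0,0,0,76],[0,0,0,0,0,0,76],[0,0,0,0,0,0,76],[0,0,-20,0,0,0,76],[0,0,-55,0,0,0,80],[0,0,-95,0,0,0,80],[0,-30,-125,0,0,0,60]])

```text
t: 17.4
tcp_pos: [0.4383, -0.3255, 0.132]
tcp_rot: [1.465, 2.775, 0.003]
ft_force: [2.7, 0.6, 0.7]
opening: 0.818
grip_force: 0.0
```

Emit:
move_arm(series=[[-25,-20,0,0,0,0,55],[-50,-40,0,0,0,0,55],[-75,-40,0,0,0,0,55],[-80,-40,0,0,0,0,55],[-80,-40,0,0,0,0,55],[-80,-40,0,0,0,0,55]])

```text
t: 17.9
tcp_pos: [0.4427, -0.4168, 0.1291]
tcp_rot: [-1.479, -2.769, -0.001]
ft_force: [0.5, -0.0, -0.3]
opening: 0.647
grip_force: 0.0
```

```bash
python3 - <<'E'
from h import *
C=cam("wrist"); cv2.imwrite("pics/w8.png",C["bgr"])
go(.471,-.477,.03,33)
E
```

```text
t 17.9 tcp [ 0.4426 -0.4161  0.129 ] go [-66.6 -10.3  98.8] [-0.  -0.1  0.8]
```

View pics/w8.png

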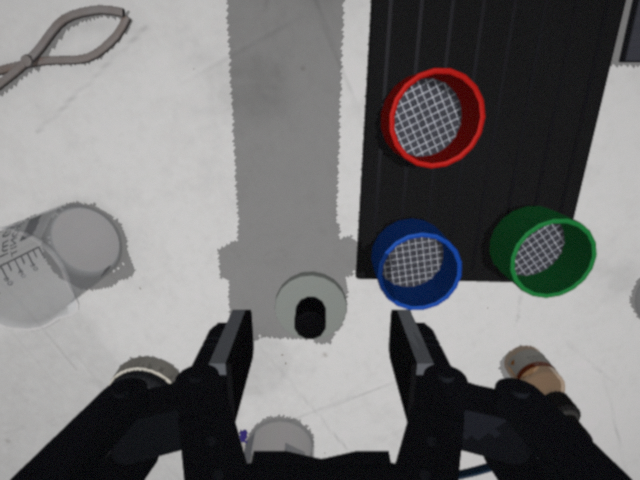

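Lid knob top at (310,325), disc around (311,305). Red stands on the mat at (433,117), with blue and green below it.

```bash
python3 - <<'E'
from h import *
C=cam("wrist"); p=ray(C,(310,325),.044); q=ray(C,(311,306),.018); print(p,q)
g=(p+q)/2; go(g[0]-.001,g[1]+.002,.0,33)
E
```

```text
[ 0.47219311 -0.47561023  0.044     ] [ 0.47141519 -0.4742092   0.018     ]
t 18.0 tcp [ 0.4427 -0.4159  0.129 ] go [-63.4  -8.4 128.8] [ 0.  -0.1  0.8]
```

Emit:
move_arm(series=[[-32,-4,5,0,0,0,55],[-63,-8,20,0,0,0,55],[-63,-8,50,0,0,0,55],[-63,-8,80,0,0,0,55],[-63,-8,105,0,0,0,55],[-63,-8,120,0,0,0,55],[-63,-8,128,0,0,0,55],[-63,-8,128,0,0,0,55]])

```text
t: 18.67
tcp_pos: [0.4705, -0.4724, -0.0001]
tcp_rot: [-1.478, -2.768, -0.002]
ft_force: [-0.6, 0.3, 0.6]
opening: 0.642
grip_force: 0.0
```

Emit:
move_arm(series=[[0,0,0,0,0,0,15],[0,0,0,0,0,0,15],[0,0,0,0,0,0,15],[0,0,0,0,0,0,15],[0,0,0,0,0,0,15],[0,0,0,0,0,0,15],[0,0,0,0,0,0,15],[0,0,0,0,0,0,15]])

```text
t: 19.33
tcp_pos: [0.4725, -0.4762, 0.0042]
tcp_rot: [1.479, 2.768, -0.001]
ft_force: [-0.4, -0.1, 6.5]
opening: 0.261
grip_force: 30.0
```

```bash
python3 - <<'E'
from h import *
m=np.array([.4955,-.29]);u=np.array([.536,-.844]);v=np.array([.844,.536])
q=m-.045*v-.088*u; print(q); go(q[0],q[1],.1,33.)
E
```

```text
[ 0.410352 -0.239848]
t 19.3 tcp [ 0.4725 -0.4762  0.0042] go [230.6  79.7 -96.5] [0.1 0.2 0.8]
```

Emit:
move_arm(series=[[0,0,-20,0,0,0,15],[0,0,-50,0,0,0,15],[0,0,-80,0,0,0,15],[10,3,-100,0,0,0,15],[45,16,-100,0,0,0,15],[80,28,-100,0,0,0,15],[115,40,-100,0,0,0,15],[150,52,-100,0,0,0,15]])

```text
t: 20.0
tcp_pos: [0.4304, -0.3194, 0.1018]
tcp_rot: [-1.481, -2.77, -0.001]
ft_force: [-0.1, -0.8, -1.4]
opening: 0.26
grip_force: 29.7
```

Emit:
move_arm(series=[[30,10,0,0,0,0,15],[60,20,0,0,0,0,15],[78,27,0,0,0,0,15],[81,28,15,0,0,0,15],[81,28,40,0,0,0,15],[81,28,65,0,0,0,15],[81,28,80,0,0,0,15],[81,28,80,0,0,0,15]])

```text
t: 20.67
tcp_pos: [0.4064, -0.2364, 0.0193]
tcp_rot: [-1.477, -2.765, 0.001]
ft_force: [-1.4, -0.1, -0.5]
opening: 0.267
grip_force: 29.7
```

```bash
python3 - <<'E'
from h import *
go(.4104,-.2398,.011,33.);o=get_obs(); print(o['ft_force'],o['opening'],o['grip_force'])
E
```

```text
t 20.7 tcp [ 0.4064 -0.2364  0.0193] go [-5.1  1.4  8.3] [-0.2 -0.3  0.8]
[-1.37738557 -0.0641688  -0.5293933 ] 0.26680446446390294 29.678921112790704
```

Emit:
move_arm(series=[[0,0,3,0,0,0,15],[0,0,6,0,0,0,15],[0,0,8,0,0,0,15],[0,0,9,0,0,0,15],[0,0,10,0,0,0,15],[0,0,11,0,0,0,15],[0,0,11,0,0,0,15]])

```text
t: 21.25
tcp_pos: [0.4096, -0.2381, 0.011]
tcp_rot: [1.48, 2.771, 0.0]
ft_force: [-0.1, -0.0, -1.3]
opening: 0.259
grip_force: 29.7
```

Emit:
move_arm(series=[[0,0,1,0,0,0,15],[0,0,1.5,0,0,0,15],[0,0,1.5,0,0,0,15]])

```text
t: 21.5
tcp_pos: [0.4097, -0.2381, 0.0101]
tcp_rot: [-1.481, -2.77, -0.002]
ft_force: [-1.2, 1.0, 7.6]
opening: 0.263
grip_force: 30.4
```

Emit:
move_arm(series=[[0,0,0,0,0,0,45],[0,0,0,0,0,0,45],[0,0,0,0,0,0,45],[0,0,0,0,0,0,45],[0,0,-25,0,0,0,45],[0,0,-60,0,0,0,45],[0,0,-100,0,0,0,45],[0,0,-130,0,0,0,45]])

```text
t: 22.17
tcp_pos: [0.4095, -0.2389, 0.1412]
tcp_rot: [1.482, 2.769, -0.001]
ft_force: [0.9, 0.3, 0.6]
opening: 0.53
grip_force: 0.0
```

```bash
python3 - <<'E'
from h import *
go(.498,.0075,.16,33.6)
C=cam("top"); cv2.imwrite("pics/t9.png",C["bgr"])
E
```

```text
t 22.2 tcp [ 0.4095 -0.2389  0.1412] go [155.9 210.4 -19. ] [-0.   0.1  0.1]
```

Emit:
move_arm(series=[[19,35,-10,0,0,0,45],[38,70,-20,0,0,0,45],[57,105,-20,0,0,0,45],[76,140,-20,0,0,0,45],[95,175,-20,0,0,0,45],[114,207,-20,0,0,0,45],[116,210,-20,0,0,0,45],[116,210,-20,0,0,0,45]])

```text
t: 22.88
tcp_pos: [0.5205, -0.0211, 0.159]
tcp_rot: [-1.47, -2.776, 0.001]
ft_force: [0.5, 1.3, -0.4]
opening: 0.53
grip_force: 0.0
```

Emit:
move_arm(series=[[0,0,0,0,0,0,45],[0,0,0,0,0,0,45],[0,0,0,0,0,0,45]])

```text
t: 23.13
tcp_pos: [0.5187, -0.0272, 0.1593]
tcp_rot: [-1.486, -2.768, 0.001]
ft_force: [-0.7, 0.8, 0.5]
opening: 0.526
grip_force: 0.0
```

```bash
python3 - <<'E'
from h import *
C=cam("wrist"); cv2.imwrite("pics/w10.png",C["bgr"])
print(proj(C,[.498,.0085,.095]),proj(C,[.5235,-.028,.06]))
go(.498,.0085,.04,33.6)
E
```

```text
[326.1935431  183.92508328] [326.8185222  236.95742973]
t 23.2 tcp [ 0.5188 -0.027   0.1594] go [ 41.    2.3 119.4] [-0. -0. -0.]
```

View pics/w10.png

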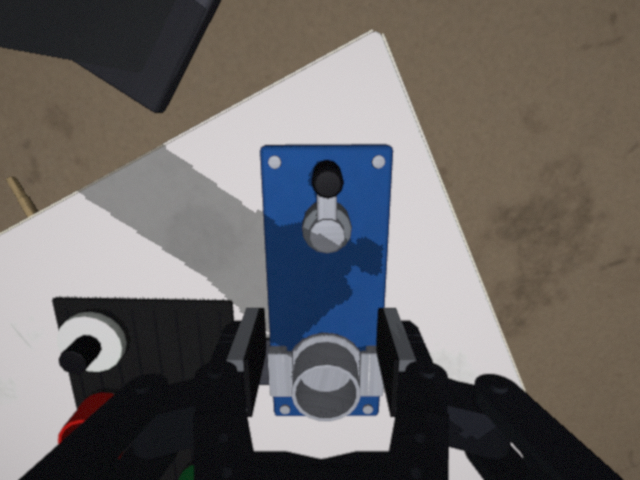

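Knob top is at (328,181), within 2 mm of the prediction; lid stands on the mat at (92,343); the pan is alone in the clamp at (326,380). Grip the knob.

Emit:
move_arm(series=[[22,2,20,0,0,0,45],[44,3,40,0,0,0,45],[44,3,65,0,0,0,45],[44,3,90,0,0,0,45],[44,3,108,0,0,0,45],[44,3,117,0,0,0,45],[44,3,117,0,0,0,45],[44,3,117,0,0,0,45]])

```text
t: 23.85
tcp_pos: [0.4977, 0.0123, 0.0427]
tcp_rot: [1.483, 2.769, -0.001]
ft_force: [0.3, 0.4, 0.6]
opening: 0.528
grip_force: 0.0
```

```bash
python3 - <<'E'
from h import *
go(.497,.012,.039,33.6); print(get_obs()['ft_force'])
E
```

```text
t 23.9 tcp [0.4977 0.0123 0.0427] go [ 0.1 -0.8  3.7] [-0.   0.   0.1]
[0.2939444  0.35498217 0.56047015]
```

Emit:
move_arm(series=[[0,0,3,0,0,0,10],[0,0,3,0,0,0,10],[0,0,3,0,0,0,10],[0,0,3,0,0,0,10],[0,0,3,0,0,0,10],[0,0,3,0,0,0,10]], newtons=25)

```text
t: 24.35
tcp_pos: [0.4975, 0.0126, 0.0405]
tcp_rot: [-1.481, -2.77, -0.0]
ft_force: [-3.9, -1.7, 5.8]
opening: 0.223
grip_force: 24.4
```

Emit:
move_arm(series=[[-3.4,-17.2,0,0,0,0,10],[-13.2,-31.8,0,0,0,0,10],[-27.8,-41.6,0,0,0,0,10],[-45,-45,0,0,0,0,10],[-45,-45,0,0,0,0,10],[-45,-45,0,0,0,0,10]])

```text
t: 24.85
tcp_pos: [0.4857, -0.0509, 0.0404]
tcp_rot: [1.483, 2.768, -0.001]
ft_force: [-3.1, -3.3, 8.8]
opening: 0.219
grip_force: 27.0
```

```bash
python3 - <<'E'
from h import *
o=get_obs(); print(o['tcp_pos'],o['ft_force'],o['opening'])
C=cam("wrist"); cv2.imwrite("pics/w11.png",C["bgr"])
E
```

```text
[ 0.48571222 -0.05092783  0.04041843] [-3.06530892 -3.33079205  8.82741271] 0.2194061942798857
```

View pics/w11.png

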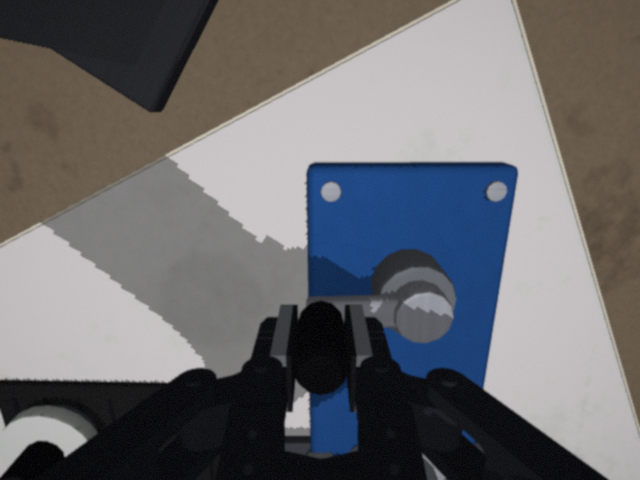

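The crank turned a quarter with the knob held (320,345) and the arm pointing to the hub at (425,312). Continue through the remaining turns.

Emit:
move_arm(series=[[-17.2,3.4,0,0,0,0,10],[-31.8,13.2,0,0,0,0,10],[-41.6,27.8,0,0,0,0,10],[-45,45,0,0,0,0,10],[-41.6,62.2,0,0,0,0,10],[-31.8,76.8,0,0,0,0,10],[-17.2,86.6,0,0,0,0,10],[0,90,0,0,0,0,10]])

```text
t: 25.57
tcp_pos: [0.5599, 0.0005, 0.0403]
tcp_rot: [-1.479, -2.771, 0.005]
ft_force: [-5.8, -5.8, 8.7]
opening: 0.222
grip_force: 27.1
```

Emit:
move_arm(series=[[17.2,-3.4,0,0,0,0,10],[31.8,-13.2,0,0,0,0,10],[41.6,-27.8,0,0,0,0,10],[45,-45,0,0,0,0,10],[41.6,-62.2,0,0,0,0,10],[31.8,-76.8,0,0,0,0,10],[17.2,-86.6,0,0,0,0,10],[0,-90,0,0,0,0,10]])

```text
t: 26.23
tcp_pos: [0.4833, -0.0474, 0.0404]
tcp_rot: [-1.476, -2.768, -0.003]
ft_force: [-2.9, 1.1, 9.7]
opening: 0.219
grip_force: 27.1
```

Emit:
move_arm(series=[[-17.2,3.4,0,0,0,0,10],[-31.8,13.2,0,0,0,0,10],[-41.6,27.8,0,0,0,0,10],[-45,45,0,0,0,0,10],[-41.6,62.2,0,0,0,0,10],[-31.8,76.8,0,0,0,0,10],[-17.2,86.6,0,0,0,0,10],[0,90,0,0,0,0,10]])

```text
t: 26.9
tcp_pos: [0.5599, 0.0005, 0.0403]
tcp_rot: [-1.479, -2.771, 0.005]
ft_force: [-6.7, -6.0, 9.1]
opening: 0.224
grip_force: 27.1
```

Emit:
move_arm(series=[[17.2,-3.4,0,0,0,0,10],[31.8,-13.2,0,0,0,0,10],[41.6,-27.8,0,0,0,0,10],[45,-45,0,0,0,0,10],[45,-48,0,0,0,0,10],[45,-48,0,0,0,0,10],[45,-48,0,0,0,0,10]])

```text
t: 27.48
tcp_pos: [0.4974, 0.0124, 0.0405]
tcp_rot: [1.478, 2.769, 0.004]
ft_force: [3.1, -1.4, 3.3]
opening: 0.217
grip_force: 26.6
```

```bash
python3 - <<'E'
from h import *
o=get_obs(); print(o['tcp_pos'],o['ft_force'],o['opening'])
go(.4975,.0126,.04,33.6)
E
```

```text
[0.4974265  0.01243498 0.04049651] [ 3.06286287 -1.4267128   3.31028302] 0.21749900372702152
t 27.5 tcp [0.4974 0.0124 0.0405] go [0.1 0.2 0.5] [0.2 0.1 0.2]
```

At the open stop. Release the knob, lift, and turn the gripper a quarter so the fingers straddle the pan along the clamp's length, clear of the jaws.

Emit:
move_arm(series=[[0,1,0,0,0,0,50],[0,1,0,0,0,0,50],[0,1,0,0,0,0,50],[0,1,-25,0,0,0,50],[0,1,-60,0,0,0,60],[0,1,-100,0,0,0,70],[-30,0,-130,0,0,7,80],[-60,0,-130,0,0,14,85]])

```text
t: 28.15
tcp_pos: [0.5323, -0.0361, 0.1749]
tcp_rot: [1.805, 2.566, 0.014]
ft_force: [2.3, -0.2, 0.3]
opening: 0.996
grip_force: 0.0
```

Emit:
move_arm(series=[[-30,4,0,0,0,7,85],[-60,8,0,0,0,14,85],[-90,12,0,0,0,21,85],[-115,20,0,0,0,28,85],[-119,30,0,0,0,35,85],[-119,30,0,0,0,42,85],[-119,30,0,0,0,49,85],[-119,30,0,0,0,56,85]])

```text
t: 28.82
tcp_pos: [0.596, -0.1397, 0.1681]
tcp_rot: [-2.805, -1.411, 0.004]
ft_force: [-0.7, -0.4, 0.2]
opening: 0.993
grip_force: 0.0
```

```bash
python3 - <<'E'
from h import *
go(.599,-.1405,.12,-56.4)
E
```

```text
t 28.8 tcp [ 0.596  -0.1397  0.1681] go [ 1.1  3.  48.1] [-0.2  0.1 19.8]
```

Emit:
move_arm(series=[[2,3,20,0,0,7,85],[2,3,40,0,0,14,85],[2,3,60,0,0,20,85],[2,3,60,0,0,20,85],[2,3,60,0,0,20,85]])

```text
t: 29.23
tcp_pos: [0.5987, -0.1394, 0.1074]
tcp_rot: [-3.003, -0.916, 0.008]
ft_force: [0.6, -1.4, 0.9]
opening: 0.994
grip_force: 0.0
```

```bash
python3 - <<'E'
from h import *
go(.599,-.1405,.010,-56.4)
C=cam("wrist"); cv2.imwrite("pics/w12.png",C["bgr"])
E
```

```text
t 29.2 tcp [ 0.5987 -0.1394  0.1074] go [ 0.   1.4 97.4] [-0.2  0.2  0.3]
```

View pics/w12.png

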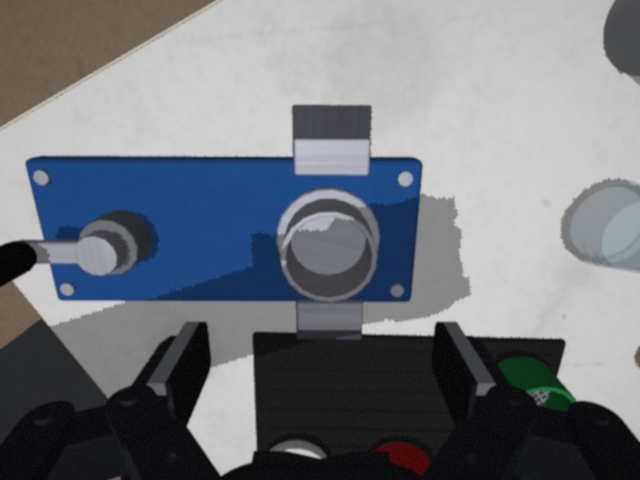

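Jaws are parted clear of the pan's flange, with the pan's mouth at about (328,254), lying slightly right of the finger centre.

```bash
python3 - <<'E'
from h import *
C=cam("wrist"); p=ray(C,(328,301),.058)+.029*np.array([.833,.553,0]); q=ray(C,(328,254),.058); print(p,q, np.linalg.norm(ray(C,(279,250),.058)-ray(C,(378,250),.058)))
g=(p+q)/2+.002*np.array([.833,.553,0]); go(g[0],g[1],.010,-56.4)
E
```

```text
[ 0.60194729 -0.14433559  0.058     ] [ 0.60339963 -0.14293772  0.058     ] 0.058243858533344024
t 29.3 tcp [ 0.6008 -0.1405  0.1101] go [  1.8   3.6 100.1] [ 0.  -0.   0.3]
```

Emit:
move_arm(series=[[2,3.5,30,0,0,0,85],[2,3.5,55,0,0,0,85],[2,3.5,75,0,0,0,85],[2,3.5,90,0,0,0,85],[2,3.5,98,0,0,0,85],[2,3.5,98,0,0,0,85],[2,3.5,98,0,0,0,85]])

```text
t: 29.92
tcp_pos: [0.6048, -0.1425, 0.0123]
tcp_rot: [3.005, 0.912, 0.002]
ft_force: [0.6, -0.2, -0.8]
opening: 0.99
grip_force: 0.0
```

Emit:
move_arm(series=[[0,0,0,0,0,0,50],[0,0,0,0,0,0,50],[0,0,0,0,0,0,50],[0,0,0,0,0,0,50],[0,0,0,0,0,0,50],[0,0,0,0,0,0,50],[0,0,0,0,0,0,50]], newtons=40)

```text
t: 30.5
tcp_pos: [0.6054, -0.1424, 0.0134]
tcp_rot: [3.006, 0.912, 0.004]
ft_force: [-0.8, -0.1, 5.1]
opening: 0.666
grip_force: 42.0
```

```bash
python3 - <<'E'
from h import *
m=np.array([.4955,-.29]);u=np.array([.536,-.844]);v=np.array([.844,.536])
q=m+.038*v-.020*u; print(q); go(q[0],q[1],.09,-57.)
E
```

```text
[ 0.516852 -0.252752]
t 30.5 tcp [ 0.6054 -0.1424  0.0134] go [-134.8   42.6  -76.8] [ 0.1 -0.1  0.8]
```

Emit:
move_arm(series=[[0,0,-8,0,0,0,50],[0,0,-25,0,0,0,50],[0,0,-50,0,0,0,50],[0,0,-75,0,0,0,50],[-25,8,-80,0,0,0,50],[-60,18,-80,0,0,0,50],[-95,30,-80,0,0,0,50],[-125,40,-80,0,0,0,50]])

```text
t: 31.17
tcp_pos: [0.5211, -0.2469, 0.0932]
tcp_rot: [3.005, 0.911, 0.002]
ft_force: [0.9, -0.8, -0.5]
opening: 0.666
grip_force: 43.0
```

Emit:
move_arm(series=[[-10,3,10,0,0,0,50],[-10,3,35,0,0,0,50],[-10,3,55,0,0,0,50],[-10,3,70,0,0,0,50],[-10,3,80,0,0,0,50],[-10,3,85,0,0,0,50],[-10,3,85,0,0,0,50],[-10,3,85,0,0,0,50]])

```text
t: 31.83
tcp_pos: [0.5164, -0.2531, 0.007]
tcp_rot: [3.005, 0.913, 0.001]
ft_force: [0.5, -0.3, -1.0]
opening: 0.667
grip_force: 43.0
```

```bash
python3 - <<'E'
from h import *
o=get_obs(); print(o['opening'],o['ft_force']); go(.5169,-.2528,.0014,-57.)
E
```

```text
0.6670128856913473 [ 0.48440225 -0.34203559 -0.99766837]
t 31.8 tcp [ 0.5164 -0.2531  0.007 ] go [0.6 0.1 5.6] [ 0.1 -0.   0.8]
```

Emit:
move_arm(series=[[0,0,2,0,0,0,50],[0,0,3.5,0,0,0,50],[0,0,5,0,0,0,50],[0,0,6,0,0,0,50],[0,0,6,0,0,0,50]])

```text
t: 32.25
tcp_pos: [0.5163, -0.253, 0.0014]
tcp_rot: [-3.006, -0.912, -0.002]
ft_force: [-1.4, 0.9, 4.3]
opening: 0.666
grip_force: 43.4
```

Emit:
move_arm(series=[[0,0,0,0,0,0,72],[0,0,0,0,0,0,72],[0,0,0,0,0,0,72],[0,0,0,0,0,0,72],[0,0,-20,0,0,0,72],[0,0,-50,0,0,0,65],[0,0,-90,0,0,0,55],[0,0,-130,0,0,0,45]])

```text
t: 32.92
tcp_pos: [0.5146, -0.2524, 0.1308]
tcp_rot: [-3.005, -0.911, 0.004]
ft_force: [3.0, -0.9, 0.7]
opening: 0.533
grip_force: 0.0
```

```bash
python3 - <<'E'
from h import *
go(.520,-.026,.16,33.6)
E
```

```text
t 32.9 tcp [ 0.5146 -0.2524  0.1308] go [ 130.2 -185.3  -29.1] [ -0.2   0.  -89.9]
```

Return to the knob with the same gripper yaw, then wind clockwise.

Emit:
move_arm(series=[[19,-33,-29,0,0,0,45],[38,-66,-29,0,0,0,45],[57,-99,-29,0,0,0,45],[76,-132,-29,0,0,0,45],[95,-165,-29,0,0,0,45],[114,-197,-29,0,0,0,45],[130,-222,-29,0,0,0,45],[134,-228,-29,0,0,0,45]])

```text
t: 33.58
tcp_pos: [0.5003, 0.0182, 0.1586]
tcp_rot: [-2.999, -0.925, 0.001]
ft_force: [-0.6, 0.2, -0.8]
opening: 0.523
grip_force: 0.0
```

Emit:
move_arm(series=[[0,0,0,0,0,0,45],[0,0,0,0,0,0,45],[0,0,0,0,0,0,45]])

```text
t: 33.83
tcp_pos: [0.5003, 0.009, 0.1596]
tcp_rot: [3.007, 0.908, 0.0]
ft_force: [-0.8, -0.7, -0.2]
opening: 0.526
grip_force: 0.0
```

```bash
python3 - <<'E'
from h import *
C=cam("wrist"); go(.500,.012,.041,-56.4)
print("exp knob top px",proj(C,[.4985,.0108,.095]))
m=mask(C,(0,0,0),(180,255,45)); cv2.imwrite("pics/w13.png",C["bgr"])
x,y=proj(C,[.4985,.0108,.095]).astype(int)
sub=np.zeros_like(m); sub[max(0,y-45):y+60,max(0,x-50):x+50]=m[max(0,y-45):y+60,max(0,x-50):x+50]
for c in blobs(sub,100): print(cv2.boundingRect(c))
E
```

```text
t 33.9 tcp [0.5003 0.0088 0.1596] go [  1.5  -2.9 118.6] [ 0.  -0.  -0.1]
exp knob top px [316.68189992 249.16138134]
(305, 220, 30, 41)
```

Emit:
move_arm(series=[[3,-1,30,0,0,0,45],[3,-1,60,0,0,0,45],[3,-1,85,0,0,0,45],[3,-1,105,0,0,0,45],[3,-1,115,0,0,0,45],[3,-1,118,0,0,0,45],[3,-1,118,0,0,0,45],[3,-1,118,0,0,0,45]])

```text
t: 34.55
tcp_pos: [0.5035, 0.0127, 0.0424]
tcp_rot: [3.006, 0.91, 0.003]
ft_force: [0.6, 0.5, 0.6]
opening: 0.524
grip_force: 0.0
```

Emit:
move_arm(series=[[0,0,0,0,0,0,10],[0,0,0,0,0,0,10],[0,0,0,0,0,0,10],[0,0,0,0,0,0,10],[0,0,0,0,0,0,10],[0,0,0,0,0,0,10]], newtons=25)

```text
t: 35.05
tcp_pos: [0.5043, 0.0128, 0.0426]
tcp_rot: [3.004, 0.911, 0.005]
ft_force: [2.0, -3.1, 5.4]
opening: 0.222
grip_force: 25.7
```

Emit:
move_arm(series=[[17.2,3.4,0,0,0,0,10],[31.8,13.2,0,0,0,0,10],[41.6,27.8,0,0,0,0,10],[45,45,0,0,0,0,10],[45,45,0,0,0,0,10]])

```text
t: 35.47
tcp_pos: [0.5676, -0.0009, 0.0427]
tcp_rot: [3.005, 0.908, 0.005]
ft_force: [2.6, -0.3, 5.9]
opening: 0.217
grip_force: 25.7
```

Emit:
move_arm(series=[[-3.4,17.2,0,0,0,0,10],[-13.2,31.8,0,0,0,0,10],[-27.8,41.6,0,0,0,0,10],[-45,45,0,0,0,0,10],[-62.2,41.6,0,0,0,0,10],[-76.8,31.8,0,0,0,0,10],[-86.6,17.2,0,0,0,0,10],[-90,0,0,0,0,0,10]])

```text
t: 36.13
tcp_pos: [0.4911, -0.049, 0.0426]
tcp_rot: [-3.008, -0.907, -0.007]
ft_force: [5.5, 1.7, 5.9]
opening: 0.22
grip_force: 25.7
```

Emit:
move_arm(series=[[3.4,-17.2,0,0,0,0,10],[13.2,-31.8,0,0,0,0,10],[27.8,-41.6,0,0,0,0,10],[45,-45,0,0,0,0,10],[62.2,-41.6,0,0,0,0,10],[76.8,-31.8,0,0,0,0,10],[86.6,-17.2,0,0,0,0,10],[90,0,0,0,0,0,10]])

```text
t: 36.8
tcp_pos: [0.5653, 0.0027, 0.0425]
tcp_rot: [-3.003, -0.916, 0.002]
ft_force: [-4.7, -1.2, 11.9]
opening: 0.218
grip_force: 26.4
```

Emit:
move_arm(series=[[-3.4,17.2,0,0,0,0,10],[-13.2,31.8,0,0,0,0,10],[-27.8,41.6,0,0,0,0,10],[-45,45,0,0,0,0,10],[-62.2,41.6,0,0,0,0,10],[-76.8,31.8,0,0,0,0,10],[-86.6,17.2,0,0,0,0,10],[-90,0,0,0,0,0,10]])

```text
t: 37.47
tcp_pos: [0.4911, -0.049, 0.0426]
tcp_rot: [-3.008, -0.907, -0.007]
ft_force: [5.8, 2.3, 6.4]
opening: 0.217
grip_force: 25.8
```

Emit:
move_arm(series=[[3.4,-17.2,0,0,0,0,10],[13.2,-31.8,0,0,0,0,10],[27.8,-41.6,0,0,0,0,10],[45,-45,0,0,0,0,10],[49,-45,0,0,0,0,10],[49,-45,0,0,0,0,10],[49,-45,0,0,0,0,10]])

```text
t: 38.05
tcp_pos: [0.5051, 0.0134, 0.0424]
tcp_rot: [3.004, 0.91, -0.003]
ft_force: [-2.7, -3.8, 11.4]
opening: 0.224
grip_force: 26.2
```

```bash
python3 - <<'E'
from h import *
o=get_obs(); print(o['tcp_pos'],o['ft_force'],o['opening'])
E
```

```text
[0.50512245 0.01339064 0.04239511] [-2.6736385  -3.822543   11.39446767] 0.22397163570470235
```

Emit:
move_arm(series=[[2,0,0,0,0,0,10],[4,0,0,0,0,0,10],[4,0,0,0,0,0,10],[4,0,0,0,0,0,10]])

```text
t: 38.38
tcp_pos: [0.5052, 0.0135, 0.0422]
tcp_rot: [3.006, 0.908, -0.012]
ft_force: [-7.4, -6.8, 17.0]
opening: 0.222
grip_force: 26.8
```

Emit:
move_arm(series=[[0,0,0,0,0,0,10],[-3,0,0,0,0,0,50],[-3,0,0,0,0,0,50],[-3,0,0,0,0,0,50],[-3,0,-25,0,0,0,50],[-3,0,-60,0,0,0,50],[-3,0,-100,0,0,0,50],[20,-20,-130,0,0,0,50]])

```text
t: 39.05
tcp_pos: [0.5128, 0.0395, 0.1726]
tcp_rot: [3.01, 0.897, -0.001]
ft_force: [1.2, -1.9, 0.0]
opening: 0.586
grip_force: 0.0
```

Emit:
move_arm(series=[[0,0,-20,0,0,0,50],[-30,0,-40,0,0,0,50],[-60,0,-40,0,0,0,50],[-60,0,-40,0,0,0,50],[-60,0,-40,0,0,0,50],[-60,0,-40,0,0,0,50]])

```text
t: 39.55
tcp_pos: [0.463, 0.0123, 0.2099]
tcp_rot: [-2.995, -0.908, -0.003]
ft_force: [0.6, 0.6, -0.7]
opening: 0.588
grip_force: 0.0
```

```bash
python3 - <<'E'
from h import *
C=cam("top"); T=C["bgr"][130:350,150:480]; D=cam("scene")
S=D["bgr"][190:400,200:480]
cv2.imwrite("pics/f1.png",np.hstack([cv2.resize(T,(400,267*1)),cv2.resize(S,(356,267))]))
E
```

```text
(no output)
```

View pics/f1.png

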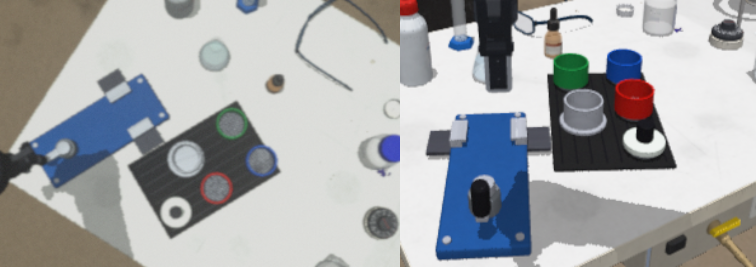

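All five parts stand apart on the mat: in the left half green (231,124), blue (261,160), red (216,188), lid (176,212) and pan (185,158). The clamp is empty with the crank arm back at its start. I check numerically that the jaws are back at their shut positions against the first picture.

```bash
python3 - <<'E'
from h import *
C=cam("scene"); a=cv2.imread("pics/scene0.png").astype(int); b=C["bgr"].astype(int)
seat=np.array([.601,-.1435]);u=np.array([.553,-.833]);v=np.array([.833,.553])
for dx in(-.015,.0):
    for n,I in(("start",a),("now",b)):
        print(n,dx,[(s,int(I[tuple(proj(C,[*(seat+dx*u+s/1000*v),.032]).round().astype(int)[::-1])].mean())) for s in list(range(-76,-24,4))+list(range(28,80,4))])
m=np.array([.4955,-.29]);U=np.array([.536,-.844]);V=np.array([.844,.536])
T=cam("top")
for n,col,z in(("red",((0,70,50),(8,255,255)),.05),("green",((55,50,20),(88,255,255)),.05),("blue",((105,80,20),(125,255,255)),.05)):
    k=mask(T,*col)
    if n=="red": k|=mask(T,(165,70,50),(180,255,255))
    for c in blobs(cv2.morphologyEx(k,cv2.MORPH_CLOSE,np.ones((5,5),np.uint8)),40):
        (x,y),r=cv2.minEnclosingCircle(c); q=ray(T,(x,y),z)[:2]-m
        if abs(q@U)<.13 and abs(q@V)<.1: print(n,(q@U*1000).round(),(q@V*1000).round(),round(r,1))
for n,p,z in(("lid",(150+176*.825,130+212*.824),.024),("pan",(150+185*.825,130+158*.824),.046)):
    q=ray(T,p,z)[:2]-m; print(n,(q@U*1000).round(),(q@V*1000).round())
E
```

```text
start -0.015 [(-76, 84), (-72, 85), (-68, 83), (-64, 83), (-60, 84), (-56, 83), (-52, 184), (-48, 194), (-44, 201), (-40, 199), (-36, 192), (-32, 196), (-28, 99), (28, 184), (32, 194), (36, 192), (40, 195), (44, 202), (48, 200), (52, 140), (56, 80), (60, 80), (64, 80), (68, 80), (72, 80), (76, 80)]
now -0.015 [(-76, 85), (-72, 85), (-68, 83), (-64, 84), (-60, 85), (-56, 85), (-52, 179), (-48, 195), (-44, 200), (-40, 213), (-36, 196), (-32, 194), (-28, 95), (28, 87), (32, 193), (36, 191), (40, 195), (44, 201), (48, 201), (52, 139), (56, 80), (60, 79), (64, 79), (68, 81), (72, 79), (76, 79)]
start 0.0 [(-76, 164), (-72, 204), (-68, 213), (-64, 96), (-60, 108), (-56, 111), (-52, 138), (-48, 194), (-44, 199), (-40, 201), (-36, 192), (-32, 194), (-28, 96), (28, 102), (32, 194), (36, 192), (40, 195), (44, 201), (48, 200), (52, 188), (56, 133), (60, 177), (64, 164), (68, 196), (72, 201), (76, 204)]
now 0.0 [(-76, 164), (-72, 205), (-68, 214), (-64, 95), (-60, 108), (-56, 111), (-52, 138), (-48, 195), (-44, 199), (-40, 200), (-36, 194), (-32, 194), (-28, 93), (28, 69), (32, 195), (36, 191), (40, 194), (44, 200), (48, 200), (52, 187), (56, 133), (60, 177), (64, 164), (68, 196), (72, 202), (76, 203)]
red 1.0 -46.0 13.9
green 88.0 43.0 13.6
blue 99.0 -46.0 13.5
lid -86.0 -46.0
pan -20.0 31.0
```

Jaws match the shut picture. Blue reads a little close to the far edge, so I check it in a second view.

```bash
python3 - <<'E'
from h import *
C=cam("scene"); m=np.array([.4955,-.29]);U=np.array([.536,-.844]);V=np.array([.844,.536])
for n,col in(("blue",((105,80,20),(125,255,255))),("green",((50,70,20),(88,255,255)))):
    for c in blobs(mask(C,*col),150):
        c=c.reshape(-1,2); x=(c[:,0].min()+c[:,0].max())/2
        top=c[:,1].min(); d=C["Rc"]@np.array([0,0,1]); d[2]=0; d/=np.linalg.norm(d)
        q=ray(C,(x,top),.05)-.029*d; q=q[:2]-m
        if abs(q@U)<.15 and abs(q@V)<.1: print(n,(q@U*1000).round(1),(q@V*1000).round(1),c[:,0].min(),c[:,0].max(),top)
D=cv2.cvtColor(C["bgr"],cv2.COLOR_BGR2GRAY)
for v in (-.02,0,.01): print("mat far edge",[(s,int(D[tuple(proj(C,[*(m+s/1000*U+v*V),.006]).round().astype(int)[::-1])])) for s in range(113,134,2)])
E
```

```text
blue 93.1 -47.0 362 390 229
green 83.0 43.3 320 348 232
mat far edge [(113, 36), (115, 36), (117, 39), (119, 39), (121, 72), (123, 72), (125, 84), (127, 204), (129, 204), (131, 227), (133, 227)]
mat far edge [(113, 41), (115, 41), (117, 39), (119, 39), (121, 39), (123, 161), (125, 161), (127, 228), (129, 228), (131, 239), (133, 239)]
mat far edge [(113, 40), (115, 41), (117, 41), (119, 41), (121, 41), (123, 135), (125, 135), (127, 175), (129, 175), (131, 181), (133, 91)]
```

```bash
python3 -c "
from h import *
print(close_job())"
```

```text
the job is handed in; nothing more can be done
None
```

The job is handed in: green and blue sieves, red sieve, lid and pan each stand upright and separate on the mat, and the clamp was opened for the pan and is shut again; blue is closest to an edge, about 7 mm clear.

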